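# Drive the gib-head key into the hub

## Robot

A 7-joint arm with a two-finger parallel gripper is mounted at the origin on the work surface. World frame = base frame: x ahead of the robot, y to its left, z up, the work surface at z = 0. Lengths are in m, angles in rad, forces in N, time in s.
With the tool pointing down it reaches from about 0.4 to 0.85 m from the base axis. Payload 4.5 kg.
Tool frame: the origin (TCP) lies on the centre line of the jaws, within the pads' length; the fingertips stand 14 mm ahead of it and the grasp point (between the pads) lies 5 mm behind it (nose_length is the distance from the TCP to the fingertips, in m); x points along the fingers, y is the direction in which the jaws open and shut, and the axes are right-handed (so a half turn about x gives the same grasp; the last joint's range is limited). The gripper opens to 88 mm and grips with 3 to 60 N. Pads are 18 mm wide; open, the fingers measure 123 mm over their backs; the gripper's body (75 mm by 187 mm) begins 45 mm behind the grasp point.
Start: joints at [1.15, 0.689, -0.195, 1.565, 0.157, 0.902, -0.215], TCP at [0.275, -0.561, 0.253] pointing down, gripper open.
Joint ranges: [-3.01, 3.01], [-0.46, 2.08], [-1.47, 1.51], [0.13, 2.56], [-1, 4.14], [0.04, 2.09], [-2.66, 2.66]. Speed limits (rad/s): [2.57, 2.57, 3.14, 3.14, 3.14, 3.14, 3.14].

## Interface

Orientations are given as a unit quaternion [x, y, z, w].
In Python, from plant import get_state, snapshot, camera_params, finish_job, boxes_of, silhouettes, spot_point, nose_length gives the robot as it stands.
- The arm moves only by the tool apply_moves, never from a script. Its arguments are lists of equal length, an entry for each row: "delta_pos": the shift along the tool's x, y, z in cm, a list of three; "yaw": the turn about the tool's x in rad; "gripper": the opening in per cent of the stroke, from 0 (shut) to 100 (fully open). A call has 1 to 10 rows; each row is the pose to reach, as a shift and turn from the pose measured when the call began, along the tool's axes at that moment; what a row does not reach only later rows make up. A row lasts 1/12 s, in which the tool goes at most 41.7 mm and 7.16 degrees, less where a joint would pass 70% of its speed; a pose out of reach is approached as far as the arm can. A call with a gripper value outside its range is refused whole. The fingers move at their own pace and stop on an object; "force" is the grip in N (left out, the last holds). Time passes only in rows, so rows that repeat a pose let the fingers close. It gives the time, the measured TCP pose, the force and the opening at its end, in the units of the state.
- get_state(): the state, without advancing time (a new reading comes with each control period).
- snapshot(name): name is "side" or "top" or "wrist"; returns the picture (384x512x3 uint8, red, green, blue); there is no depth.
- camera_params(name): a dict with "fovy" (degrees; the focal length in pixels is half the picture's height over the tangent of half this angle, whatever the lens; pixels are square), "cx", "cy" (the principal point, pixels), "position" and "orientation" of the camera in the world. Camera axes: x right, y down, z forward; pixel columns grow to the right and rows downward; lengths in m; the calibration is good to about 2 mm. The wrist camera is an equidistant fisheye: a pixel r from the principal point sees the ray r / f radians off the axis. A picture is of the moment at which its call begins: read the wrist's pose just before it. camera_params takes no time and is no camera call; for the wrist camera it gives the pose at the moment of the call.
- finish_job(): hands the job in, once; it reports no verdict.
Trained networks look in the newest picture that a camera, given by its name, has taken for a name from the list of things; names that differ only in an ending like _2 or _b are one class to them, and where a whole thing is asked for, a point or a joint stands for the part that bears it (a point fixed in the world has none). Each returns a list of dicts, best first, with "score" (0 to 1); they miss things now and then, are a little off and sometimes report something else, mostly with a low value. They report only what shows in the picture. A call takes as long as a camera call. They do not tell look-alikes from the thing itself.
- boxes_of(thing, camera): "bbox" ([left, top, width, height] in pixels, round what is visible of it).
- silhouettes(thing, camera): "mask" (384x512 bool, what is visible of it) and "bbox" ([left, top, width, height] in pixels, round what is visible of it).
- spot_point(thing, camera): "pixel" ([column, row] in pixels: a listed point, or the origin of a listed thing).
The state is a dict: "clock": time; "q": joint angles; "qd": joint speeds; "joint_torque": joint torques, N m; "tool_pos": TCP position; "eef_rot": TCP orientation; "contact_force": force on the tool from outside, world axes, zero at the start; "moment": the same for the moment, N m; "opening": opening from 0.0 (shut) to 1.0 (fully open).
Only numpy, scipy, OpenCV 4.12 (cv2) and the standard library are available. Lean on these libraries where they do the work, as an engineer would, in place of code of your own. Each camera call takes 0.05 s, during which the arm holds its last target.

## Task

Lift the gib-head taper key out of the key stand and lower it into the keyway between the hub and the shaft, sloping face and nose pointing outwards, keeping hold of it until it binds (do not let it drop in). Then tap or press it down until it is tight, so that a downward push of 20 N hardly moves it any more, but never harder than about 30 N, or the hub is overloaded. Let go of it standing straight, and leave the other pins and the things on the bench where they are.

Things in the scene. Friction and masses are not known exactly. Their poses are not given: they have to be found in the camera images.
- key: Gib-head taper key, bare steel, 150 g, hanging by its head in one of the stand's 3 slots. Origin: foot of its flat face, mid-width. z up along the key, x from the flat to the sloping face. Blade 12 mm wide (y), 64 mm long; flat face at x = 0, sloping face at x = 6 mm at the foot, 14 mm at the top (1:8). Keep its foot clear of the hub (top face 95 mm) when carrying.
- key_head (a point): Centre of the key's block head, moving with the key: 12 mm in x and 78 mm in z from the key's origin. Head 24 mm along x (its nose overhangs the sloping face by 10 mm), 20 mm wide along y, 28 mm high (14 mm up and down from here). Grasp it across the 20 mm; when seated there are 6 mm or more below it to the shaft end.
- stand: Fixed aluminium key stand: 100 x 230 mm plate on two end walls, top 80 mm above the bench. Origin on the bench. Three slots 70 mm apart along its y axis, the middle one above the origin. Key and pins hang in them with the underside of their heads on the plate, their x along the stand's x.
- keyway (a point): Mouth of the keyway, a point on the hub's level top face, 95 mm above the bench. z up; x outwards from shaft to hub wall; y across the keyway, which is 14.5 mm wide (cheeks at y = +-7.25 mm). Hub wall at x = +5 mm here, sloping in towards the shaft at 1:8 going down, like the key. The shaft's flat is upright, at x = -5.2 mm give or take 1.9 mm (not measured). 55 mm deep.
- hub: Fixed round steel hub, 100 mm diameter, on a 150 mm square green gearbox. Origin on the bench on its axis; x points to the keyway, 25.5 mm away. A dark upright shaft, 39 mm, ends 4 mm above the hub. As the shaft sits off centre, the key binds with its foot 17 to 53 mm below the mouth. Oiled steel, friction about 0.3: a downward push F wedges the key on the hub with about 2 to 3 F; most of it stays.
- round_pin: Bystander: straight round pin, 12 mm diameter, 64 mm long, with a round head 22 mm diameter and 22 mm high; hangs in another slot. Origin at its foot, 7 mm in -x from its axis.
- square_bar: Bystander: straight square bar, 12 mm, 64 mm long, with a flat block head 14 x 22 mm, 16 mm high; hangs in the third slot. Origin at its foot, 7 mm in -x from its axis.
- collar: Bystander: steel ring, 52 mm diameter, 16 mm high. Origin under its centre.
- spanner: Bystander: spanner lying on the bench.
- oil_bottle: Bystander: white bottle, 48 mm diameter, 130 mm high. Origin under its centre.
- blade_block: Bystander: flat steel bar 90 x 30 x 12 mm. Origin under its centre.
- bolt_cup: Bystander: grey cup, 70 mm diameter, 60 mm high. Origin under its centre.
Things that resemble listed ones, but are neither listed nor needed, are in the scene too. What is shaped like the key but orange or purple is not meant.

How it is judged:
On the way, in this order (a step that is already met when the one before it is completed fails the run):
1. the key is lifted clear of the stand (height (world z) of key above 0.09 m), for 0.1 s.
2. the key is started upright in the keyway, its foot at least 10 mm below the mouth (z of key in the frame of keyway below -0.01 m and horizontal distance between key and keyway below 0.012 m), for 0.1 s.
At the end, for the whole second after the job is handed in: The key stands straight (within 0.06 rad) and still in the keyway, flat face to the shaft, its foot at least 15 mm below the mouth, and is left wedged tight by itself: it bears on the hub with more than 28 N after the robot has let go (z of key in the frame of keyway below -0.015 m and x of key in the frame of keyway between -0.009 and -0.002 m and y of key in the frame of keyway between -0.003 and 0.003 m and angle between key's own z axis and vertical below 0.06 rad and contact force between key and hub above 28 N and linear speed of key below 0.005 m/s and contact force between key and the arm below 0.1 N); the robot touches nothing.
It fails at once if the key bears on the hub with more than 100 N: overloaded (contact force between key and hub above 100 N).
It fails at once if the key is dropped or slammed into the keyway (faster than 0.25 m/s there) (z of key in the frame of keyway below -0.003 m and horizontal distance between key and keyway below 0.02 m and linear speed of key above 0.25 m/s).
It fails at once if one of the other pins is moved by more than 20 mm (distance of any of round_pin, square_bar from where it was at the start of the episode above 0.02 m).
It fails at once if a thing on the bench is moved by more than 40 mm (distance of any of collar, spanner, oil_bottle, blade_block, bolt_cup from where it was at the start of the episode above 0.04 m).
It also fails if it takes over 51 s, if anything falls off the work surface, if the arm or the gripper's body presses on something with over 40 N, if the wrist force passes 120 N, or if a joint passes its speed limit or range.

## Working session

There is one attempt and no reset: what is moved stays moved. The work goes in short steps, Python scripts to look and compute and a tool call to move; the robot and the scene stay as the last step left them, time stands still between calls to the robot, and variables do not carry over. Pictures are saved under pics/ and viewed, and the job is handed in when it is done.

Besides the shell and the picture viewer there is one more tool, called after "Request:" by a JSON object that holds its "method" and its "body", one argument or row to a line. apply_moves: Moves the arm, as the interface text tells. Its arguments: {"type":"object","properties":{"delta_pos":{"type":"array"},"yaw":{"type":"array"},"gripper":{"type":"array"},"force":{"type":"number"}},"required":["delta_pos","yaw","gripper"]}

```bash
ls; mkdir -p pics; cat > h.py <<'E'
import numpy as np, cv2
from scipy.spatial.transform import Rotation as R
from plant import *
def save(n,img): cv2.imwrite('pics/'+n,img[:,:,::-1])
def ray(name,px,cp=None):
    c=cp or camera_params(name); f=192/np.tan(np.radians(c['fovy'])/2)
    d=np.array([px[0]-c['cx'],px[1]-c['cy']])
    if name=='wrist':
        r=np.hypot(*d); t=r/f; v=np.array([*(d/max(r,1e-9)*np.sin(t)),np.cos(t)])
    else: v=np.array([*(d/f),1.])
    v/=np.linalg.norm(v)
    return np.array(c['position']),R.from_quat(c['orientation']).apply(v)
def atz(name,px,z,cp=None):
    p,v=ray(name,px,cp); return p+v*(z-p[2])/v[2]
def proj(name,P,cp=None):
    c=cp or camera_params(name); f=192/np.tan(np.radians(c['fovy'])/2)
    v=R.from_quat(c['orientation']).inv().apply(np.array(P)-c['position'])
    if name=='wrist':
        r=np.hypot(v[0],v[1]); t=np.arctan2(r,v[2]); return np.array([c['cx'],c['cy']])+v[:2]/max(r,1e-9)*t*f
    return np.array([c['cx'],c['cy']])+v[:2]/v[2]*f
E
python3 - <<'E'
from h import *
print(get_state()); print(nose_length)
for n in('side','top','wrist'):
    c=camera_params(n);print(n,c)
    save(n+'0.png',snapshot(n))
    for t in('key','key_head','keyway','stand','hub','round_pin','square_bar'):
        print(t,[(np.round(d['pixel'],1).tolist(),round(d['score'],2)) for d in spot_point(t,n)][:4])
E
```

```text
pics
{'clock': 0.0, 'q': array([ 1.14974729,  0.68994905, -0.19452724,  1.56632936,  0.15728744,
        0.90252586, -0.21507602]), 'qd': array([-5.13185702e-04,  1.90451692e-03, -4.73756720e-05, -7.89643306e-04,
       -1.98164167e-03,  1.70378865e-03,  7.50414770e-04]), 'joint_torque': array([ 7.39583338e-04, -5.27564228e+01, -1.26647919e+00, -1.53427756e+01,
       -5.25984087e-02,  6.71401926e-03,  1.61632479e-04]), 'tool_pos': array([ 0.27427708, -0.56092663,  0.25193607]), 'eef_rot': array([-0.6887035 , -0.16008423,  0.68907656, -0.15885222]), 'contact_force': array([-0.12697888, -0.55724559, -0.0771037 ]), 'moment': array([0.00373984, 0.00780408, 0.02620283]), 'opening': 0.9971041259765402}
0.014
side {'fovy': 52.62134069757493, 'cx': 254.04412872183738, 'cy': 191.2882505894438, 'position': array([ 0.37343552, -0.90324072,  0.7618724 ]), 'orientation': array([ 0.88985091, -0.07256435,  0.03742025, -0.44888696])}
key [([321.9, 354.6], 0.91), ([181.5, 234.3], 0.58), ([211.2, 303.1], 0.5)]
key_head [([204.8, 243.4], 0.63), ([284.8, 249.0], 0.6), ([227.9, 278.2], 0.6), ([341.2, 32
[... 425 characters left out ...]
([262.7, 250.9], 0.65), ([375.1, 171.4], 0.59), ([335.8, 232.9], 0.43)]
key_head [([312.5, 220.5], 0.63), ([273.5, 233.6], 0.59), ([317.7, 174.2], 0.58), ([357.6, 154.4], 0.53)]
keyway [([204.3, 174.9], 0.7), ([135.8, 220.5], 0.47)]
stand [([314.0, 178.6], 0.58)]
hub [([204.3, 185.9], 0.66), ([331.4, 180.7], 0.5)]
round_pin [([289.7, 183.2], 0.51)]
square_bar [([329.7, 182.0], 0.57)]
wrist {'fovy': 65.70646984690485, 'cx': 250.89254518455814, 'cy': 187.9326434561812, 'position': array([ 0.34354078, -0.52825295,  0.38472406]), 'orientation': array([ 0.83884775, -0.52344877, -0.0793054 ,  0.12667472])}
key [([115.8, 28.0], 0.72)]
key_head []
keyway []
stand []
hub []
round_pin []
square_bar []
```

View pics/side0.png

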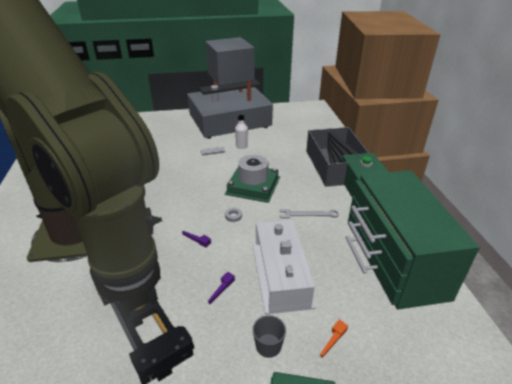

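View pics/top0.png

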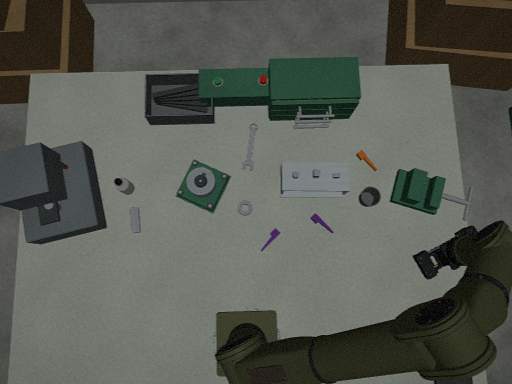

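View pics/wrist0.png

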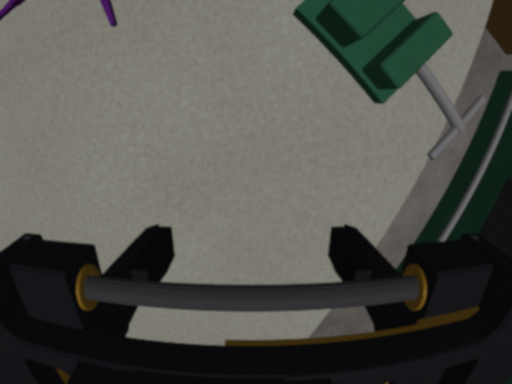

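```bash
python3 - <<'E'
from h import *
t=cv2.imread('pics/top0.png'); s=cv2.imread('pics/side0.png')
a=cv2.resize(t[150:215,170:230],(480,520),interpolation=cv2.INTER_CUBIC)
cv2.imwrite('pics/c1.png',a)
cv2.imwrite('pics/c2.png',cv2.resize(t[150:205,272:360],None,fx=8,fy=8,interpolation=cv2.INTER_CUBIC))
cv2.imwrite('pics/c3.png',cv2.resize(s[140:320,220:320],None,fx=3.3,fy=3.3,interpolation=cv2.INTER_CUBIC)[:600])
for px in [(296,175),(317,174),(336,175)]: print(atz('top',px,.1))
for px in [(204.3,174.9),(202,181)]: print(atz('top',px,.095))
print(atz('side',(263,164),.095))
E
```

```text
[ 0.55403066 -0.18244426  0.1       ]
[ 0.55556025 -0.25393883  0.1       ]
[ 0.55032218 -0.31826853  0.1       ]
[0.56402252 0.1290114  0.095     ]
[0.54301673 0.13698413 0.095     ]
[0.57340045 0.12739649 0.095     ]
```

View pics/c1.png

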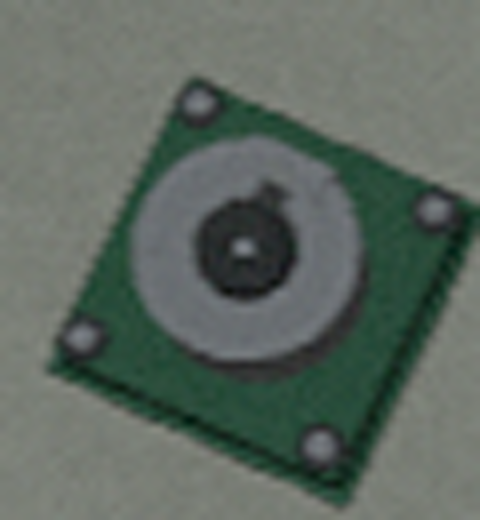

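View pics/c2.png

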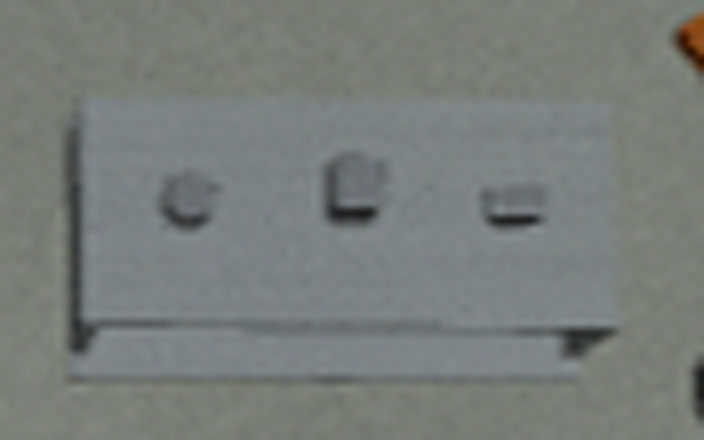

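View pics/c3.png

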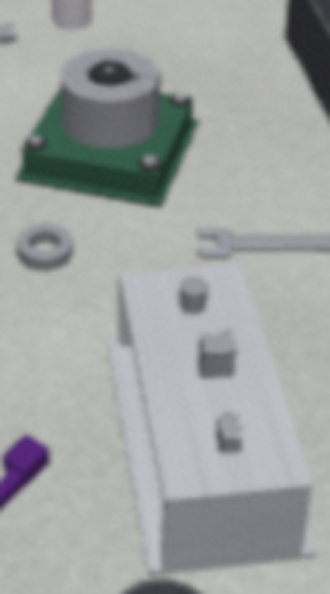

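```bash
cat >> h.py <<'E'
def plan(target,jawdir,st=None):
    """target TCP pos; jawdir world angle of tool y (mod pi) -> tool delta cm, yaw"""
    st=st or get_state(); r=R.from_quat(st['eef_rot']); d=r.inv().apply(np.array(target)-st['tool_pos'])*100
    y=r.apply([0,1,0]); a=np.arctan2(y[1],y[0]); e=(jawdir-a+np.pi/2)%np.pi-np.pi/2
    x=r.apply([1,0,0])
    print('delta cm',np.round(d,2),'yaw',round(-e,3),'toolx',np.round(x,4),'jaw ang',round(a,3),'q7',st['q'][6],'F',np.round(st['contact_force'],2),'open',round(st['opening'],3))
E
python3 - <<'E'
from h import *
w=lambda p:atz('top',(170+p[0]/8,150+p[1]/8),.095)
c=w((245,248));k=w((272,192)); print(c,k,np.degrees(np.arctan2(*(k-c)[1::-1])))
e=w((475,205))-w((195,80)); print(np.degrees(np.arctan2(e[1],e[0]))+90)
s=lambda p:atz('top',(272+p[0]/8,150+p[1]/8),.08)
P=[s(p) for p in((82,98),(612,105),(612,330),(82,325))]
print(np.array(P), np.mean(P,0))
plan((0.53,-0.25,0.27),np.pi/2)
E
```

```text
[0.54314432 0.14164624 0.095     ] [0.56719095 0.1300061  0.095     ] -25.830021743014594
-26.067053895776766
[[ 0.60501654 -0.1394979   0.08      ]
 [ 0.59566223 -0.36880559  0.08      ]
 [ 0.49672194 -0.36171188  0.08      ]
 [ 0.50511827 -0.13525488  0.08      ]] [ 0.55062974 -0.25131756  0.08      ]
delta cm [ -1.73 -16.76 -36.63] yaw 0.455 toolx [ 0.e+00 -1.e-04 -1.e+00] jaw ang -1.116 q7 -0.2151067241959145 F [ 0.21  0.45 -0.04] open 0.996
```

Request:
{"method": "apply_moves", "body": {
  "delta_pos": [
    [-2, -4, -9],
    [-2, -8, -18],
    [-2, -12, -27],
    [-2, -16, -35],
    [-2, -16.8, -36.6],
    [-2, -16.8, -36.6],
    [-2, -16.8, -36.6],
    [-2, -16.8, -36.6],
    [-2, -16.8, -36.6],
    [-2, -16.8, -36.6]
  ],
  "yaw": [0.1, 0.2, 0.3, 0.4, 0.495, 0.495, 0.495, 0.495, 0.495, 0.495],
  "gripper": [60, 60, 60, 60, 60, 60, 60, 60, 60, 60]
}}

```text
clock: 2.03
tool_pos: [0.5325, -0.2451, 0.273]
eef_rot: [0.708, -0.012, -0.706, -0.013]
contact_force: [-0.4, 0.1, 0.1]
opening: 0.599
```

```bash
python3 - <<'E'
from h import *
st=get_state();print(st['tool_pos'],st['clock']);plan((.555,-.254,.2),np.radians(87.7))
print(camera_params('wrist'))
save('w1.png',snapshot('wrist'))
for t in('key','key_head','keyway','stand','hub','round_pin','square_bar'):
        print(t,[(np.round(d['pixel'],1).tolist(),round(d['score'],2)) for d in spot_point(t,'wrist')][:4])
E
```

```text
[ 0.53246271 -0.2451333   0.27299261] 2.0333
delta cm [ 7.3   0.82 -2.27] yaw 0.005 toolx [ 0.002  0.002 -1.   ] jaw ang -1.606 q7 -1.2641255156430868 F [-0.4   0.05  0.14] open 0.599
{'fovy': 65.70646984690485, 'cx': 250.89254518455814, 'cy': 187.9326434561812, 'position': array([ 0.60888893, -0.24855575,  0.40509232]), 'orientation': array([-0.6869088 ,  0.71137703,  0.10786848, -0.10229081])}
key [([413.6, 121.5], 0.98), ([258.7, 145.7], 0.61), ([298.6, 263.2], 0.6)]
key_head [([255.4, 143.8], 0.98), ([258.5, 232.9], 0.6), ([384.0, 79.9], 0.59)]
keyway [([254.9, 144.6], 0.66)]
stand [([252.0, 147.0], 0.78)]
hub [([27.0, 163.4], 0.65)]
round_pin [([202.3, 147.7], 0.93)]
square_bar [([310.0, 145.4], 0.7)]
```

View pics/w1.png

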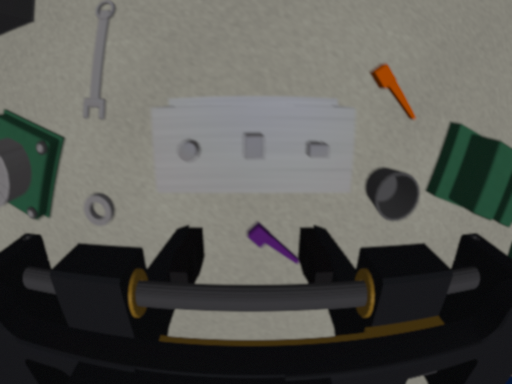

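```bash
python3 - <<'E'
from h import *
i=cv2.imread('pics/w1.png')
cv2.imwrite('pics/w1z.png',cv2.resize(i[90:200,145:360],None,fx=3.7,fy=3.7,interpolation=cv2.INTER_CUBIC))
E
```

```text
(no output)
```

View pics/w1z.png

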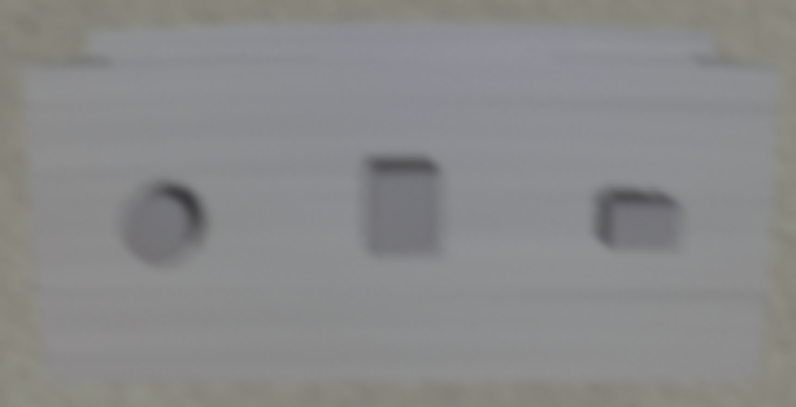

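```bash
python3 - <<'E'
from h import *
f=lambda p,z:atz('wrist',(145+p[0]/3.7,90+p[1]/3.7),z)
for n,p,z in[('key',(403,214),.108),('key.n',(403,172),.108),('key.s',(403,256),.108),('round',(160,226),.102),('bar',(647,226),.096),('tl',(22,70),.08),('tr',(778,75),.08),('br',(752,376),.08),('bl',(45,378),.08)]:
    print(n,np.round(f(p,z),4))
E
```

```text
key [ 0.5552 -0.2564  0.108 ]
key.n [ 0.5668 -0.2569  0.108 ]
key.s [ 0.5435 -0.2559  0.108 ]
round [ 0.5544 -0.1877  0.102 ]
bar [ 0.5474 -0.3269  0.096 ]
tl [ 0.6018 -0.1433  0.08  ]
tr [ 0.5907 -0.3724  0.08  ]
br [ 0.4947 -0.3668  0.08  ]
bl [ 0.504  -0.1396  0.08  ]
```

```bash
python3 - <<'E'
from h import *
plan((.5552,-.2566,.140),np.radians(87.3))
plan((.5552,-.2566,.099),np.radians(87.3))
E
```

```text
delta cm [13.27  0.35 -2.71] yaw 0.004 toolx [-7.e-04 -1.e-03 -1.e+00] jaw ang -1.614 q7 -1.2607206866295702 F [ 0.7   0.24 -0.2 ] open 0.601
delta cm [17.37  0.35 -2.72] yaw 0.004 toolx [-7.e-04 -1.e-03 -1.e+00] jaw ang -1.614 q7 -1.2607206866295702 F [ 0.7   0.24 -0.2 ] open 0.601
```

Request:
{"method": "apply_moves", "body": {
  "delta_pos": [
    [3, 0.3, -2.7],
    [6, 0.3, -2.7],
    [9, 0.3, -2.7],
    [12, 0.3, -2.7],
    [13.3, 0.3, -2.7],
    [13.3, 0.3, -2.7],
    [13.3, 0.3, -2.7]
  ],
  "yaw": [0, 0, 0, 0, 0, 0, 0],
  "gripper": [50, 50, 45, 45, 45, 45, 45]
}}

```text
clock: 3.02
tool_pos: [0.5542, -0.2572, 0.1394]
eef_rot: [-0.706, 0.016, 0.708, 0.016]
contact_force: [1.3, 0.1, -0.8]
opening: 0.447
```

```bash
python3 - <<'E'
from h import *
st=get_state();print(st['tool_pos'],st['clock'])
save('w2.png',snapshot('wrist'))
print([(d['pixel'],d['score']) for d in spot_point('key_head','wrist')][:2], [atz('wrist',d['pixel'],.094) for d in spot_point('key_head','wrist')][:2])
st=get_state();print(st['tool_pos'],st['clock'])
plan((.5552,-.2566,.099),np.radians(87.3))
print(proj('wrist',(.5552,-.2566,.108)))
E
```

```text
[ 0.5542213  -0.25716334  0.13944907] 3.0167
[([429.5, 89.8], 0.9), ([254.5, 302.2], 0.86)] [array([ 0.64078001, -0.38154633,  0.094     ]), array([ 0.48637533, -0.25712839,  0.094     ])]
[ 0.55586931 -0.25704474  0.14137967] 3.1667
delta cm [ 4.24 -0.05  0.08] yaw 0.003 toolx [ 0.0021 -0.0023 -1.    ] jaw ang -1.615 q7 -1.2777205176942457 F [ 0.53 -0.36  0.05] open 0.447
[249.55762819 229.01133148]
```

View pics/w2.png

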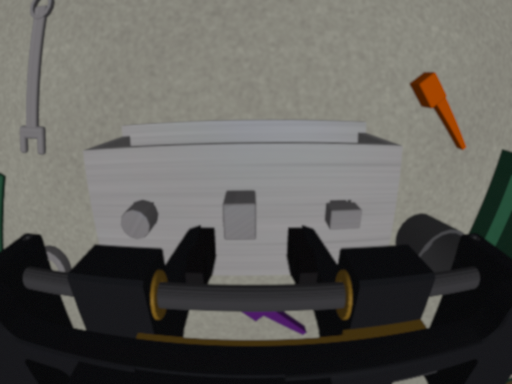

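```bash
python3 - <<'E'
from h import *
st=get_state();print(st['tool_pos'],st['clock'])
r=R.from_quat(st['eef_rot'])
for p in[(240,222),(224.5,222),(255.5,222),(240,206),(240,238.5)]: print(atz('wrist',p,.108))
for s in(-1,1): print(proj('wrist',st['tool_pos']+r.apply([.014,s*.0198,0])))
c=camera_params('wrist');print(r.inv().apply(c['position']-st['tool_pos']),(r.inv()*R.from_quat(c['orientation'])).as_matrix())
i=cv2.imread('pics/w2.png')
cv2.imwrite('pics/w2z.png',cv2.resize(i[180:270,160:340],None,fx=4.4,fy=4.4,interpolation=cv2.INTER_CUBIC))
E
```

```text
[ 0.55586931 -0.25704474  0.14137967] 3.1667
[ 0.56014712 -0.25102326  0.108     ]
[ 0.56052287 -0.24159265  0.108     ]
[ 0.559732   -0.26041624  0.108     ]
[ 0.5705155  -0.25161618  0.108     ]
[ 0.54892938 -0.25036802  0.108     ]
[214.56340413 242.31938375]
[286.0109516  242.36577831]
[-0.13197104  0.00042097 -0.07677051] [[ 6.22270917e-04 -2.95799544e-01  9.55249832e-01]
 [ 9.99999798e-01  3.06606117e-04 -5.56479388e-04]
 [-1.28279093e-04  9.55249986e-01  2.95799675e-01]]
```

View pics/w2z.png

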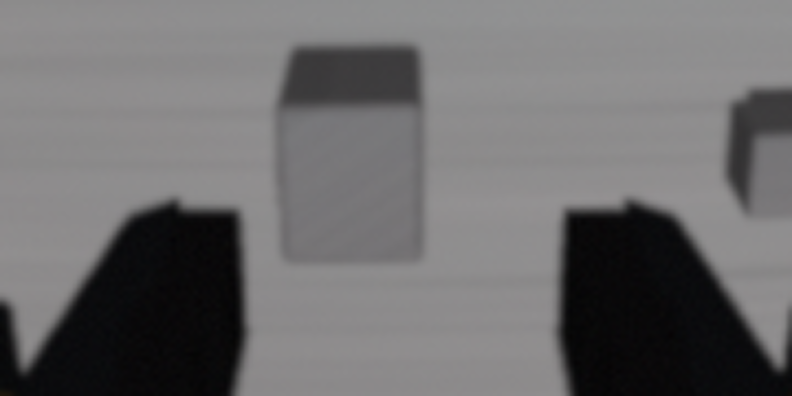

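```bash
python3 - <<'E'
from h import *
st=get_state();print(st['tool_pos'],st['clock'])
c=camera_params('wrist'); save('w3.png',snapshot('wrist')); print(c['position'],camera_params('wrist')['position'])
import pickle; pickle.dump(c,open('w3.pkl','wb'))
i=cv2.imread('pics/w3.png')
cv2.imwrite('pics/w3z.png',cv2.resize(i[180:270,110:370],None,fx=3,fy=3,interpolation=cv2.INTER_CUBIC))
E
```

```text
[ 0.55586931 -0.25704474  0.14137967] 3.1667
[ 0.632271   -0.26056943  0.27351824] [ 0.63229313 -0.26035328  0.27352061]
```

View pics/w3z.png

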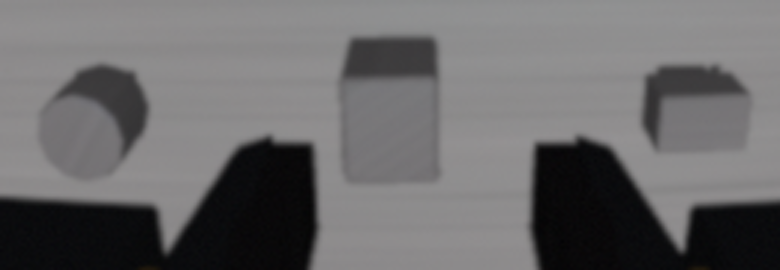

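```bash
python3 - <<'E'
from h import *
import pickle; c=pickle.load(open('w3.pkl','rb'))
f=lambda p,z:atz('wrist',(110+p[0]/3,180+p[1]/3),z,c)
K=[f(p,.108) for p in((341,77),(438,77),(440,182),(347,181))]
print(np.round(K,4),np.mean(K,0),'round',f((82,137),.102),'bar',f((704.5,123.5),.096))
C=np.mean(K,0); 
plan((C[0],C[1],.099),np.radians(87.3))
E
```

```text
[[ 0.5711 -0.2419  0.108 ]
 [ 0.5703 -0.2611  0.108 ]
 [ 0.547  -0.2607  0.108 ]
 [ 0.548  -0.2413  0.108 ]] [ 0.55909343 -0.25125291  0.108     ] round [ 0.5567556  -0.18186702  0.102     ] bar [ 0.55153617 -0.32060809  0.096     ]
delta cm [ 4.24 -0.58 -0.29] yaw 0.003 toolx [ 0.0022 -0.0023 -1.    ] jaw ang -1.615 q7 -1.2777564733379723 F [-0.16 -0.64 -0.16] open 0.451
```

Request:
{"method": "apply_moves", "body": {
  "delta_pos": [
    [0, -0.6, -0.3],
    [1.5, -0.6, -0.3],
    [3, -0.6, -0.3],
    [4, -0.6, -0.3],
    [4.2, -0.6, -0.3],
    [4.2, -0.6, -0.3],
    [4.2, -0.6, -0.3],
    [4.2, -0.6, -0.3]
  ],
  "yaw": [0, 0, 0, 0, 0, 0, 0, 0],
  "gripper": [45, 45, 45, 45, 45, 45, 45, 45],
  "force": 55
}}

```text
clock: 3.88
tool_pos: [0.5598, -0.2513, 0.1002]
eef_rot: [0.708, -0.017, -0.706, -0.015]
contact_force: [-1.0, -0.2, 0.4]
opening: 0.453
```

```bash
python3 - <<'E'
from h import *
c=camera_params('wrist'); save('w4.png',snapshot('wrist'))
st=get_state();print(st['tool_pos'],st['clock'])
plan((.5591,-.2513,.099),np.radians(87.6))
E
```

```text
[ 0.55980641 -0.25131078  0.10021031] 3.9333
delta cm [0.12 0.   0.07] yaw -0.002 toolx [ 0.0036 -0.0028 -1.    ] jaw ang -1.615 q7 -1.2897021413422876 F [0.21 0.17 0.46] open 0.451
```

View pics/w4.png

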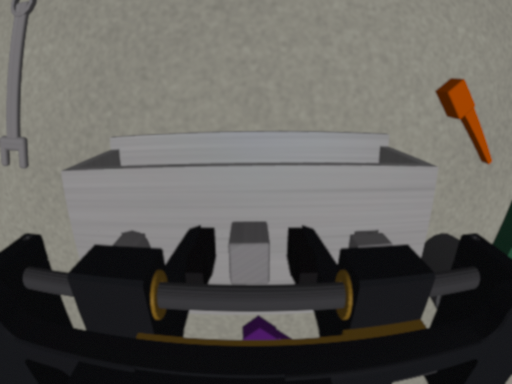

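Head centred between the pads (cols 230–270, fingers 214/288). Close, then lift.

Request:
{"method": "apply_moves", "body": {
  "delta_pos": [
    [0.1, 0, 0],
    [0.1, 0, 0],
    [0.1, 0, 0],
    [0.1, 0, 0],
    [0.1, 0, 0],
    [0.1, 0, 0],
    [0.1, 0, 0]
  ],
  "yaw": [0, 0, 0, 0, 0, 0, 0],
  "gripper": [15, 10, 10, 10, 10, 10, 10],
  "force": 55
}}

```text
clock: 4.52
tool_pos: [0.5599, -0.2514, 0.0994]
eef_rot: [0.708, -0.017, -0.706, -0.015]
contact_force: [0.6, -0.0, 2.5]
opening: 0.22
```

Request:
{"method": "apply_moves", "body": {
  "delta_pos": [
    [-2, 0, 0],
    [-4, 0, 0],
    [-6, 0, 0],
    [-8, 0, 0],
    [-10, 0, 0],
    [-12, 0, 0],
    [-13.5, 0, 0],
    [-13.5, 0, 0],
    [-13.5, 0, 0],
    [-13.5, 0, 0]
  ],
  "yaw": [0, 0, 0, 0, 0, 0, 0, 0, 0, 0],
  "gripper": [10, 10, 10, 10, 10, 10, 10, 10, 10, 10]
}}

```text
clock: 5.35
tool_pos: [0.5585, -0.2506, 0.2331]
eef_rot: [0.707, -0.016, -0.706, -0.015]
contact_force: [0.2, 1.0, -2.3]
opening: 0.222
```

```bash
python3 - <<'E'
from h import *
c=camera_params('wrist'); save('w5.png',snapshot('wrist')); save('s5.png',snapshot('side'))
st=get_state();print(st['tool_pos'],st['clock'])
plan((.5591,.1300,.230),np.radians(87.6))
E
```

```text
[ 0.5585124  -0.25054916  0.2328387 ] 5.45
delta cm [  0.21 -38.02   1.62] yaw -0.002 toolx [ 0.001  -0.0018 -1.    ] jaw ang -1.615 q7 -1.280634630864141 F [0.5  0.39 0.34] open 0.222
```

View pics/w5.png

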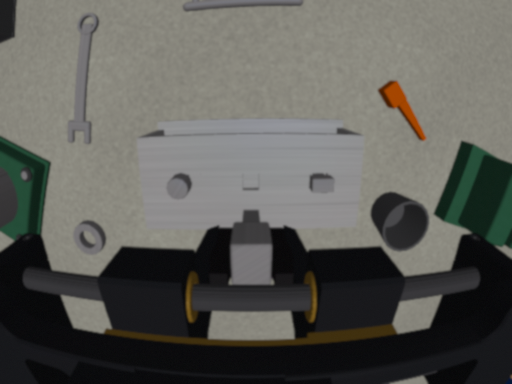

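View pics/s5.png

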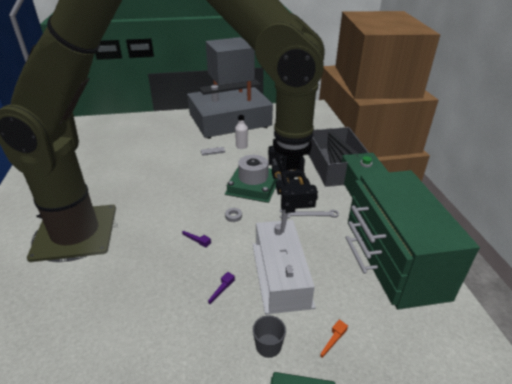

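Request:
{"method": "apply_moves", "body": {
  "delta_pos": [
    [0, -4, 0.1],
    [0, -8, 0.2],
    [0, -12, 0.4],
    [0, -16, 0.6],
    [0, -20, 0.8],
    [0, -24, 1],
    [0, -28, 1.2],
    [0, -32, 1.3],
    [0, -36, 1],
    [0, -37.5, 0.6]
  ],
  "yaw": [0, 0, 0.05, 0.1, 0.16, 0.22, 0.28, 0.34, 0.4, 0.41],
  "gripper": [10, 10, 10, 10, 10, 10, 10, 10, 10, 10]
}}

```text
clock: 6.28
tool_pos: [0.5677, 0.133, 0.2308]
eef_rot: [-0.689, 0.156, 0.69, 0.158]
contact_force: [-0.4, 1.4, -1.6]
opening: 0.223
```

Request:
{"method": "apply_moves", "body": {
  "delta_pos": [
    [0, 0, 0],
    [0, 0, 0],
    [0, 0, 0]
  ],
  "yaw": [0, 0, 0],
  "gripper": [10, 10, 10]
}}

```text
clock: 6.53
tool_pos: [0.567, 0.131, 0.23]
eef_rot: [-0.688, 0.157, 0.691, 0.157]
contact_force: [0.4, -0.2, -2.0]
opening: 0.219
```

```bash
python3 - <<'E'
from h import *
import pickle
c=camera_params('wrist'); st=get_state();save('w6.png',snapshot('wrist')); save('s6.png',snapshot('side'));save('t6.png',snapshot('top'))
pickle.dump((c,st),open('w6.pkl','wb'))
print(st['tool_pos'],st['clock'],np.array(c['position'])-camera_params('wrist')['position'])
print([(np.round(d['pixel'],1),round(d['score'],2),atz('wrist',d['pixel'],.095,c)) for d in spot_point('keyway','wrist')][:3])
plan((.575,.126,.230),np.radians(64))
for n in 'st':
  i=cv2.imread('pics/%s6.png'%n)
  y,x=((140,215) if n=='s' else (140,160))
  cv2.imwrite('pics/%s6z.png'%n,cv2.resize(i[y:y+90,x:x+110],None,fx=6,fy=6,interpolation=cv2.INTER_CUBIC))
E
```

```text
[0.56697924 0.13102668 0.23004111] 6.5333 [-0.0003433   0.00125143 -0.00079056]
[(array([249.6, 181.2]), 0.95, array([0.56766464, 0.13172109, 0.095     ]))]
delta cm [ 0.08  0.08 -0.85] yaw 0.003 toolx [-0.0017  0.0015 -1.    ] jaw ang -2.022 q7 -2.180757700181309 F [ 0.28  0.36 -1.32] open 0.222
```

View pics/w6.png

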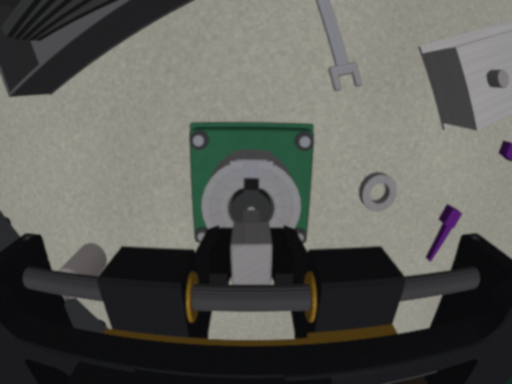

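View pics/s6.png

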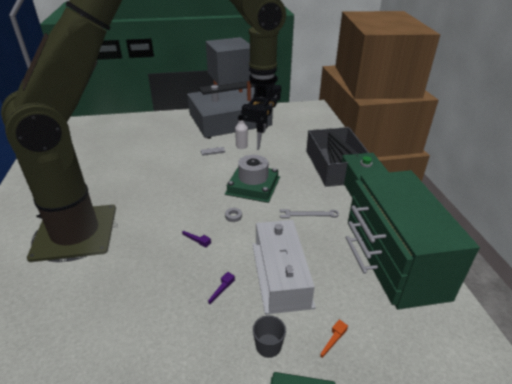

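```bash
python3 - <<'E'
from h import *
i=cv2.imread('pics/w6.png')
cv2.imwrite('pics/w6z.png',cv2.resize(i[115:255,180:325],None,fx=4.2,fy=4.2,interpolation=cv2.INTER_CUBIC))
E
```

```text
(no output)
```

View pics/w6z.png

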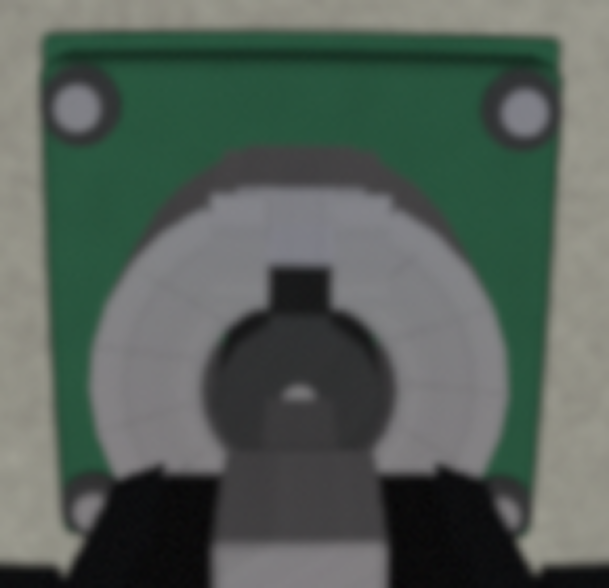

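```bash
python3 - <<'E'
from h import *
import pickle
c,st=pickle.load(open('w6.pkl','rb'))
f=lambda p,z:atz('wrist',(180+(p[0]+.5)/4.2-.5,115+(p[1]+.5)/4.2-.5),z,c)
r=R.from_quat(st['eef_rot'])
# green box top edge height? use bolts pairs & hub circle
a=f((269,267),.095);b=f((331,267),.095);m=(a+b)/2
print('wall',a,b,np.linalg.norm(a-b)*1e3)
s=(f((269,312),.099)+f((331,312),.099))/2; print('shaftflat mid',s, np.linalg.norm((s-m)[:2])*1e3)
L=f((89,385),.095);Rr=f((508,385),.095);print('hub',L,Rr,np.linalg.norm(L-Rr)*1e3,(L+Rr)/2)
d=f((525,111),.05)-f((77,108),.05);print('bolt ang',np.degrees(np.arctan2(d[1],d[0]))+90)
d=f((558,38),.05)-f((44,38),.05);print('edge ang',np.degrees(np.arctan2(d[1],d[0]))+90)
y=r.apply([0,0,-1]);print('tool key-x ang',np.degrees(np.arctan2(y[1],y[0])))
tool=lambda P:r.inv().apply(P-st['tool_pos'])*1e3
print('tool frame: wall',tool(m),'flat',tool(s),'hubc',tool((L+Rr)/2),'cheeks',tool(a),tool(b))
fl,fr=f((266,400),.1466),f((334,400),.1466);print('foot',tool(fl),tool(fr))
# head nose bottom edge and head top
hl,hr=f((226,450),.2106),f((374,450),.2106);print('nose bottom',tool(hl),tool(hr))
hl,hr=f((212,541),.2386),f((389,541),.2386);print('nose top',tool(hl),tool(hr))
E
```

```text
wall [0.57268942 0.13543096 0.095     ] [0.56672799 0.12304439 0.095     ] 13.746493069841705
shaftflat mid [0.56142107 0.13322761 0.099     ] 9.198063538202813
hub [0.56545844 0.18532192 0.095     ] [0.52351908 0.09818352 0.095     ] 96.70580235743857 [0.54448876 0.14175272 0.095     ]
bolt ang -26.08022043903385
edge ang -25.68705529135231
tool key-x ang -25.70338670649242
tool frame: wall [135.03006567   0.30974325  -3.67932528] flat [131.06033344   0.31253715   5.53184137] hubc [ 1.35122340e+02 -2.88338688e-02  2.44729200e+01] cheeks [135.02403789  -6.56350064  -3.6789995 ] [135.03609345   7.18298713  -3.67965105]
foot [83.46164782 -5.97994356  7.6939328 ] [83.4726971   6.61567079  7.69425623]
nose bottom [ 19.39892148  -9.47055108 -10.33821489] [ 19.41609988  10.1098042  -10.33714146]
nose top [ -8.60515015  -9.47647263 -11.52556483] [ -8.58785087  10.23335229 -11.52226566]
```

Request:
{"method": "apply_moves", "body": {
  "delta_pos": [
    [0, 0, -0.9],
    [1.2, 0, -0.9],
    [2.4, 0, -0.9],
    [3.5, 0, -0.9],
    [4, 0, -0.9],
    [4, 0, -0.9],
    [4, 0, -0.9],
    [4, 0, -0.9]
  ],
  "yaw": [0.003, 0.003, 0.003, 0.003, 0.003, 0.003, 0.003, 0.003],
  "gripper": [10, 10, 10, 10, 10, 10, 10, 10]
}}

```text
clock: 7.4
tool_pos: [0.5762, 0.1265, 0.1913]
eef_rot: [-0.689, 0.159, 0.689, 0.16]
contact_force: [0.2, -0.1, -1.5]
opening: 0.226
```

```bash
cat > look.py <<'E'
from h import *
import pickle,sys
n=sys.argv[1]
c=camera_params('wrist'); st=get_state();im=snapshot('wrist');save(n+'.png',im)
pickle.dump((c,st),open(n+'.pkl','wb'))
print(st['tool_pos'],st['clock'],np.array(c['position'])-camera_params('wrist')['position'],st['contact_force'],st['moment'],st['opening'])
cv2.imwrite('pics/%sz.png'%n,cv2.resize(im[120:260,180:325,::-1],None,fx=4.2,fy=4.2,interpolation=cv2.INTER_CUBIC))
E
python3 look.py w7; python3 -c "
from h import *
plan((.575,.126,.230),np.radians(64))"
```

```text
[0.57623348 0.12646706 0.19131689] 7.4 [ 1.16345020e-05 -9.31471873e-05 -1.37860715e-04] [ 0.15539795 -0.09238592 -1.51387523] [0.08962301 0.04587724 0.01024614] 0.22623960350087166
delta cm [-3.85  0.1   0.09] yaw -0.0 toolx [-3.0e-04  1.8e-03 -1.0e+00] jaw ang -2.025 q7 -2.1648536829487144 F [ 0.    0.24 -1.78] open 0.222
```

View pics/w7z.png

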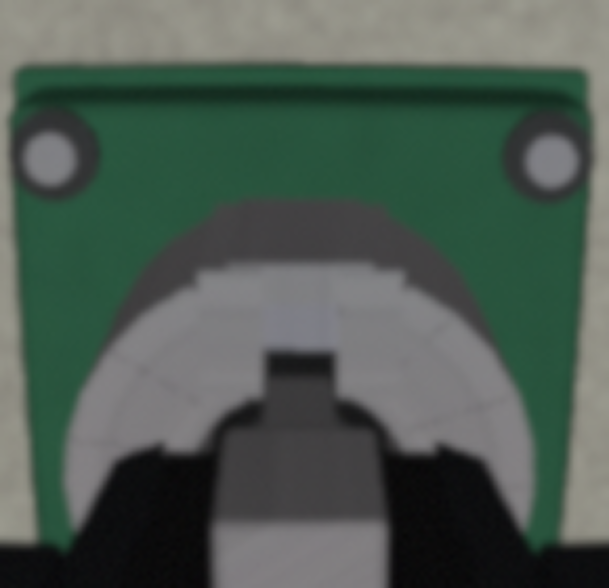

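```bash
cat > m.py <<'E'
from h import *
import pickle
def load(n):
    c,st=pickle.load(open(n+'.pkl','rb')); r=R.from_quat(st['eef_rot'])
    f=lambda p,z:atz('wrist',(180+(p[0]+.5)/4.2-.5,120+(p[1]+.5)/4.2-.5),z,c)
    return st,f,lambda p,z:np.round(r.inv().apply(f(p,z)-st['tool_pos'])*1e3,2)
E
python3 - <<'E'
from m import *
st,f,t=load('w7'); zf=st['tool_pos'][2]-.0834
print('wall',t((264,352),.095),t((336,352),.095),'foot',zf,t((265,375),zf),t((337,375),zf))
print('nose bot',t((226,430),zf+.064),t((374,430),zf+.064))
E
```

```text
wall [96.33 -6.71  7.11] [96.32  7.31  7.1 ] foot 0.10791688952206274 [83.42 -6.17  6.89] [83.4   7.15  6.88]
nose bot [ 19.4   -9.49 -10.18] [ 19.37  10.1  -10.2 ]
```

Request:
{"method": "apply_moves", "body": {
  "delta_pos": [
    [0, 0, 0.17],
    [0, 0, 0.17],
    [0.4, 0, 0.17],
    [0.8, 0, 0.17],
    [1.1, 0, 0.17],
    [1.4, 0, 0.17],
    [1.6, 0, 0.17],
    [1.6, 0, 0.17],
    [1.6, 0, 0.17]
  ],
  "yaw": [0, 0, 0, 0, 0, 0, 0, 0, 0],
  "gripper": [10, 10, 10, 10, 10, 10, 10, 10, 10]
}}

```text
clock: 8.2
tool_pos: [0.5747, 0.1273, 0.1753]
eef_rot: [-0.689, 0.159, 0.689, 0.16]
contact_force: [-0.4, -0.4, -1.5]
opening: 0.222
```

```bash
python3 look.py w8
```

```text
[0.57468379 0.12726309 0.17526864] 8.2 [-7.52106359e-05 -9.27449653e-06 -2.03239161e-04] [-0.44561492 -0.41530816 -1.49804605] [0.09414088 0.00224294 0.05635885] 0.22223914004035075
```

View pics/w8z.png

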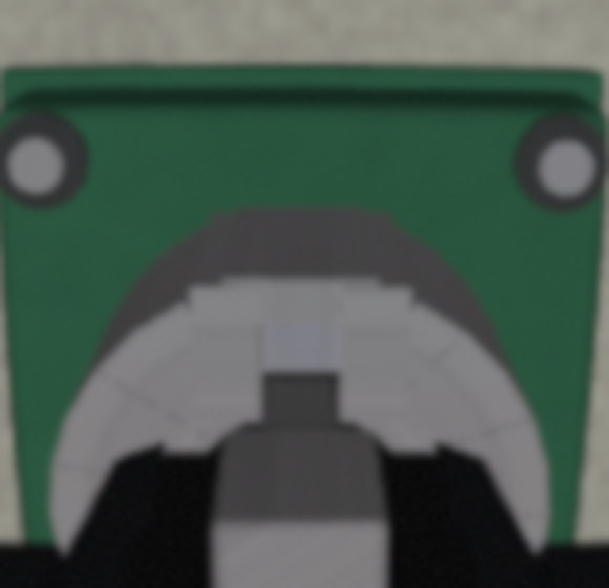

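Request:
{"method": "apply_moves", "body": {
  "delta_pos": [
    [0.2, 0, 0.05],
    [0.4, 0, 0.05],
    [0.6, 0, 0.05],
    [0.8, 0, 0.05],
    [1.0, 0, 0.05],
    [1.0, 0, 0.05],
    [1.0, 0, 0.05]
  ],
  "yaw": [0, 0, 0, 0, 0, 0, 0],
  "gripper": [10, 10, 10, 10, 10, 10, 10]
}}

```text
clock: 8.83
tool_pos: [0.5742, 0.1275, 0.1652]
eef_rot: [-0.689, 0.159, 0.689, 0.16]
contact_force: [-0.0, -0.6, -1.2]
opening: 0.221
```

Request:
{"method": "apply_moves", "body": {
  "delta_pos": [
    [0, 0, 0.05],
    [0, 0, 0.1],
    [0, 0, 0.1],
    [0, 0, 0.1]
  ],
  "yaw": [0, 0, 0, 0],
  "gripper": [10, 10, 10, 10]
}}

```text
clock: 9.17
tool_pos: [0.5734, 0.128, 0.1654]
eef_rot: [-0.689, 0.159, 0.689, 0.16]
contact_force: [-0.4, -1.5, -1.8]
opening: 0.223
```

Request:
{"method": "apply_moves", "body": {
  "delta_pos": [
    [0, 0, 0.05],
    [0, 0, 0.1],
    [0, 0, 0.1],
    [0, 0, 0.1]
  ],
  "yaw": [0, 0, 0, 0],
  "gripper": [10, 10, 10, 10]
}}

```text
clock: 9.5
tool_pos: [0.5726, 0.1284, 0.1654]
eef_rot: [-0.689, 0.159, 0.689, 0.16]
contact_force: [-0.0, -0.2, -1.2]
opening: 0.227
```

Request:
{"method": "apply_moves", "body": {
  "delta_pos": [
    [0, 0, 0.05],
    [0, 0, 0.1],
    [0, 0, 0.1],
    [0, 0, 0.1]
  ],
  "yaw": [0, 0, 0, 0],
  "gripper": [10, 10, 10, 10]
}}

```text
clock: 9.83
tool_pos: [0.5723, 0.1286, 0.1656]
eef_rot: [0.689, -0.159, -0.689, -0.16]
contact_force: [1.3, -1.0, -1.9]
opening: 0.225
```

Request:
{"method": "apply_moves", "body": {
  "delta_pos": [
    [0.2, 0, 0],
    [0.4, 0, 0],
    [0.6, 0, 0],
    [0.8, 0, 0],
    [1.0, 0, 0],
    [1.2, 0, 0],
    [1.2, 0, 0],
    [1.2, 0, 0]
  ],
  "yaw": [0, 0, 0, 0, 0, 0, 0, 0],
  "gripper": [10, 10, 10, 10, 10, 10, 10, 10]
}}

```text
clock: 10.5
tool_pos: [0.5724, 0.1285, 0.1534]
eef_rot: [0.689, -0.159, -0.689, -0.16]
contact_force: [1.2, -0.2, -1.2]
opening: 0.221
```

Foot about 25 mm deep. Go on in small steps.

Request:
{"method": "apply_moves", "body": {
  "delta_pos": [
    [0.1, 0, 0],
    [0.2, 0, 0],
    [0.3, 0, 0],
    [0.4, 0, 0],
    [0.4, 0, 0]
  ],
  "yaw": [0, 0, 0, 0, 0],
  "gripper": [10, 10, 10, 10, 10]
}}

```text
clock: 10.92
tool_pos: [0.5724, 0.1285, 0.1492]
eef_rot: [0.689, -0.159, -0.689, -0.16]
contact_force: [2.8, -0.5, -1.5]
opening: 0.225
```

Request:
{"method": "apply_moves", "body": {
  "delta_pos": [
    [0.1, 0, 0],
    [0.2, 0, 0],
    [0.3, 0, 0],
    [0.3, 0, 0]
  ],
  "yaw": [0, 0, 0, 0],
  "gripper": [10, 10, 10, 10]
}}

```text
clock: 11.25
tool_pos: [0.5723, 0.1285, 0.146]
eef_rot: [0.689, -0.159, -0.689, -0.16]
contact_force: [2.4, -1.2, -2.6]
opening: 0.22
```

Request:
{"method": "apply_moves", "body": {
  "delta_pos": [
    [0.1, 0, 0],
    [0.2, 0, 0],
    [0.2, 0, 0]
  ],
  "yaw": [0, 0, 0],
  "gripper": [10, 10, 10]
}}

```text
clock: 11.5
tool_pos: [0.5724, 0.1285, 0.1438]
eef_rot: [0.689, -0.159, -0.689, -0.16]
contact_force: [1.6, -0.5, -1.8]
opening: 0.22
```

Request:
{"method": "apply_moves", "body": {
  "delta_pos": [
    [0.1, 0, 0],
    [0.2, 0, 0],
    [0.2, 0, 0]
  ],
  "yaw": [0, 0, 0],
  "gripper": [10, 10, 10]
}}

```text
clock: 11.75
tool_pos: [0.5723, 0.1285, 0.1416]
eef_rot: [0.689, -0.159, -0.689, -0.16]
contact_force: [2.5, -1.3, -2.8]
opening: 0.219
```

Request:
{"method": "apply_moves", "body": {
  "delta_pos": [
    [0.1, 0, 0],
    [0.2, 0, 0],
    [0.2, 0, 0]
  ],
  "yaw": [0, 0, 0],
  "gripper": [10, 10, 10]
}}

```text
clock: 12.0
tool_pos: [0.5725, 0.1285, 0.1405]
eef_rot: [0.689, -0.159, -0.689, -0.16]
contact_force: [-0.7, -0.6, 6.2]
opening: 0.221
```

Request:
{"method": "apply_moves", "body": {
  "delta_pos": [
    [0.1, 0, 0],
    [0.15, 0, 0],
    [0.15, 0, 0]
  ],
  "yaw": [0, 0, 0],
  "gripper": [10, 10, 10]
}}

```text
clock: 12.25
tool_pos: [0.5725, 0.1285, 0.1405]
eef_rot: [0.689, -0.159, -0.688, -0.16]
contact_force: [-1.4, -1.2, 11.5]
opening: 0.222
```

```bash
python3 look.py w9; python3 -c "
from h import *
save('s9.png',snapshot('side')); i=cv2.imread('pics/s9.png');cv2.imwrite('pics/s9z.png',cv2.resize(i[90:210,200:310],None,fx=5,fy=5,interpolation=cv2.INTER_CUBIC))"
```

```text
[0.5724989  0.12853664 0.14046363] 12.25 [ 4.20173882e-06 -1.26805848e-06 -2.12644557e-06] [-1.35368418 -1.16028675 11.48491826] [-0.21862578  0.36472953 -0.06486526] 0.22155660242005246
```

View pics/w9z.png

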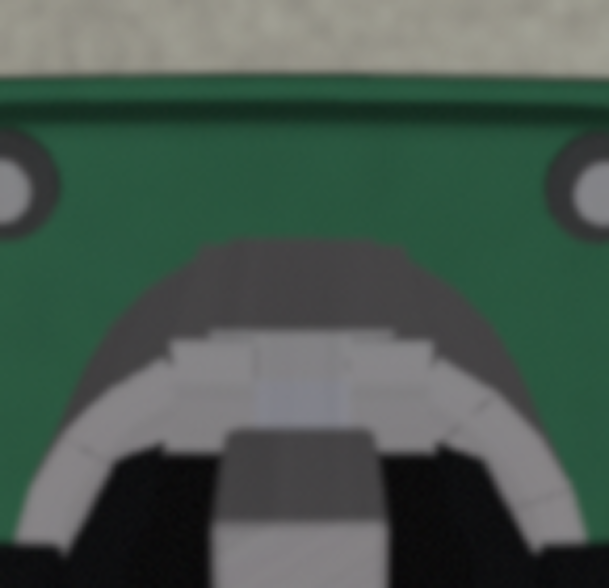

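View pics/s9z.png

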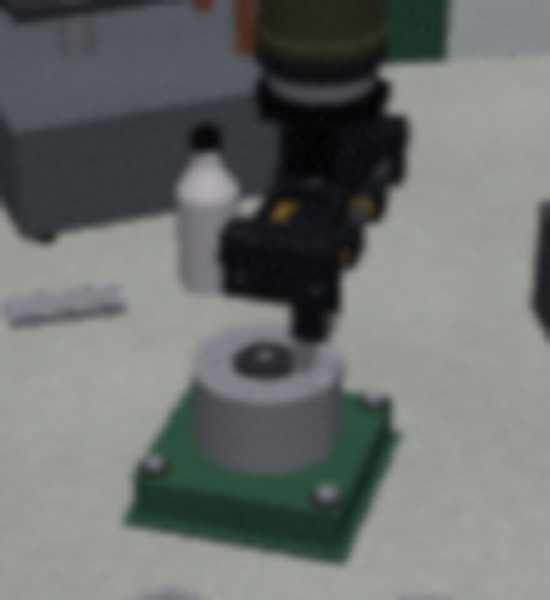

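Request:
{"method": "apply_moves", "body": {
  "delta_pos": [
    [0.15, 0, 0],
    [0.18, 0, 0],
    [0.2, 0, 0],
    [0.2, 0, 0]
  ],
  "yaw": [0, 0, 0, 0],
  "gripper": [10, 10, 10, 10],
  "force": 60
}}

```text
clock: 12.68
tool_pos: [0.5725, 0.1285, 0.1404]
eef_rot: [0.689, -0.159, -0.688, -0.161]
contact_force: [-2.9, -0.8, 13.6]
opening: 0.221
```

Request:
{"method": "apply_moves", "body": {
  "delta_pos": [
    [0.2, 0, 0],
    [0.26, 0, 0],
    [0.28, 0, 0],
    [0.28, 0, 0],
    [0.28, 0, 0]
  ],
  "yaw": [0, 0, 0, 0, 0],
  "gripper": [10, 10, 10, 10, 10]
}}

```text
clock: 13.1
tool_pos: [0.5725, 0.1285, 0.1402]
eef_rot: [0.69, -0.158, -0.688, -0.161]
contact_force: [-4.2, -1.2, 18.6]
opening: 0.223
```

Request:
{"method": "apply_moves", "body": {
  "delta_pos": [
    [0.25, 0, 0.02],
    [0.3, 0, 0.02],
    [0.34, 0, 0.02],
    [0.34, 0, 0.02],
    [0.34, 0, 0.02]
  ],
  "yaw": [0, 0, 0, 0, 0],
  "gripper": [10, 10, 10, 10, 10]
}}

```text
clock: 13.52
tool_pos: [0.5725, 0.1285, 0.14]
eef_rot: [0.69, -0.158, -0.688, -0.162]
contact_force: [-4.9, -2.2, 25.2]
opening: 0.224
```

Request:
{"method": "apply_moves", "body": {
  "delta_pos": [
    [0.15, 0, 0],
    [0, 0, 0],
    [0, 0, 0],
    [0, 0, 0]
  ],
  "yaw": [0, 0, 0, 0],
  "gripper": [10, 10, 10, 10]
}}

```text
clock: 13.85
tool_pos: [0.5724, 0.1285, 0.1401]
eef_rot: [0.69, -0.158, -0.688, -0.162]
contact_force: [0.6, -0.5, 4.3]
opening: 0.224
```

```bash
python3 -c "
from h import *
st=get_state();print(st['moment']);plan((.575,.126,.230),np.radians(64),st)"
```

```text
[-0.17653839  0.03157985 -0.02041547]
delta cm [-8.99  0.06 -0.36] yaw -0.002 toolx [ 0.0041  0.0041 -1.    ] jaw ang -2.027 q7 -2.15665771414724 F [ 0.64 -0.51  4.31] open 0.224
```

Unloaded; release, then back up.

Request:
{"method": "apply_moves", "body": {
  "delta_pos": [
    [-0.03, 0, 0],
    [-0.03, 0, 0],
    [-0.03, 0, 0],
    [-0.03, 0, 0],
    [-0.03, 0, 0]
  ],
  "yaw": [0, 0, 0, 0, 0],
  "gripper": [26, 30, 40, 45, 45]
}}

```text
clock: 14.27
tool_pos: [0.5721, 0.1286, 0.1402]
eef_rot: [0.69, -0.158, -0.688, -0.161]
contact_force: [0.3, -0.1, 0.1]
opening: 0.449
```

Request:
{"method": "apply_moves", "body": {
  "delta_pos": [
    [-1, 0, 0],
    [-2.5, 0, 0],
    [-4, 0, 0],
    [-5, 0, 0],
    [-5, 0, 0],
    [-5, 0, 0],
    [-5, 0, 0]
  ],
  "yaw": [0, 0, 0, 0, 0, 0, 0],
  "gripper": [45, 45, 45, 45, 45, 45, 45]
}}

```text
clock: 14.85
tool_pos: [0.5715, 0.1285, 0.1898]
eef_rot: [0.689, -0.158, -0.688, -0.161]
contact_force: [-0.6, 0.3, 0.4]
opening: 0.451
```

```bash
python3 look.py w10; python3 -c "
from h import *
save('s10.png',snapshot('side')); i=cv2.imread('pics/s10.png');cv2.imwrite('pics/s10z.png',cv2.resize(i[90:210,200:310],None,fx=5,fy=5,interpolation=cv2.INTER_CUBIC))"
```

```text
[0.57146332 0.12848025 0.18977956] 14.85 [6.40674668e-05 2.31725907e-05 3.06344032e-04] [-0.60778777  0.31618129  0.42142939] [0.09748087 0.02842754 0.01196949] 0.45095682833481165
```

View pics/w10.png

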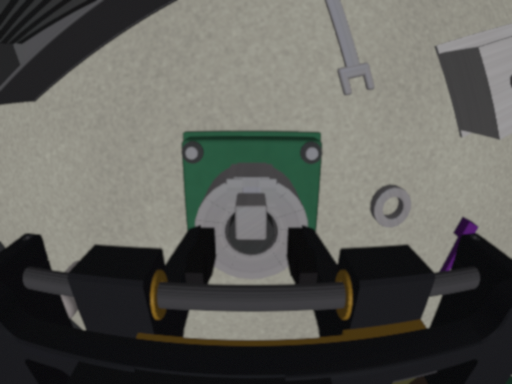

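View pics/s10z.png

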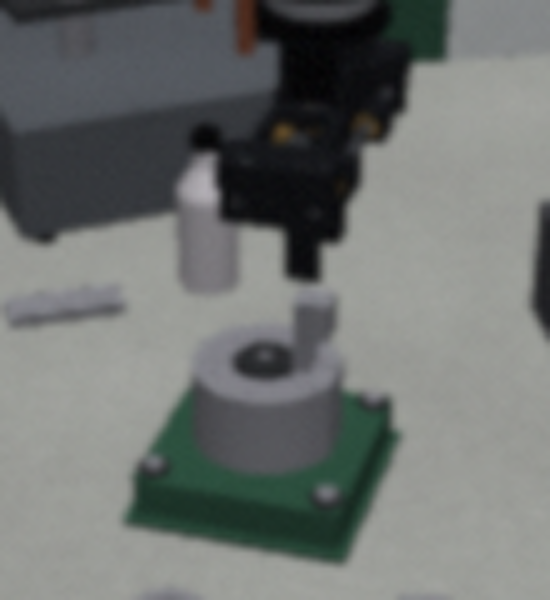

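Request:
{"method": "apply_moves", "body": {
  "delta_pos": [
    [0, 0, 0.5],
    [0, 0, 0.5],
    [0.5, 0, 0.5],
    [1, 0, 0.5],
    [1.5, 0, 0.5],
    [2, 0, 0.5],
    [2.2, 0, 0.5],
    [2.2, 0, 0.5],
    [2.2, 0, 0.5]
  ],
  "yaw": [0, 0, 0, 0, 0, 0, 0, 0, 0],
  "gripper": [0, 0, 0, 0, 0, 0, 0, 0, 0]
}}

```text
clock: 15.7
tool_pos: [0.5669, 0.1305, 0.1672]
eef_rot: [0.689, -0.158, -0.689, -0.161]
contact_force: [-0.1, 0.2, 0.3]
opening: 0.007
```

```bash
python3 look.py w11; python3 -c "
from h import *
plan((.5668,.1308,.163),np.radians(64))"
```

```text
[0.56686957 0.13054718 0.16718926] 15.7 [-8.54940157e-05 -2.13935510e-05 -2.61381966e-04] [-0.10107277  0.24589834  0.26850563] [ 0.05779066  0.02328462 -0.01529873] 0.006722978849017269
delta cm [ 0.44 -0.    0.03] yaw -0.002 toolx [ 0.0021  0.0038 -1.    ] jaw ang -2.027 q7 -2.1668441349021115 F [0.24 0.25 0.72] open -0.001
```

View pics/w11z.png

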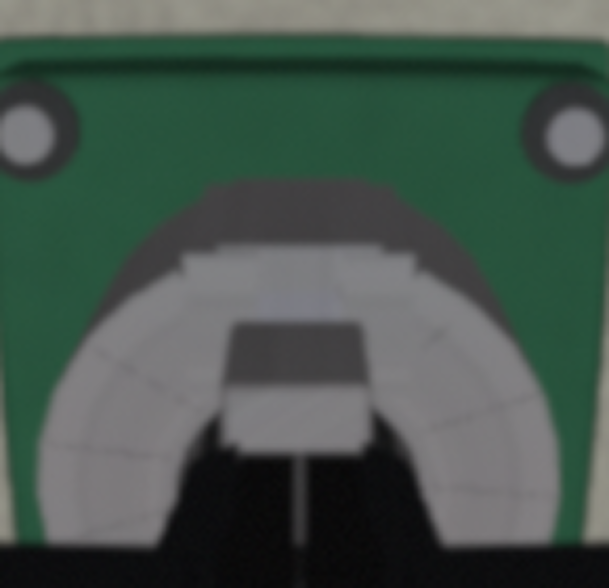

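Closed fingers are just above the head, centred, near the blade side. Press down gently.

Request:
{"method": "apply_moves", "body": {
  "delta_pos": [
    [0.1, 0, 0],
    [0.2, 0, 0],
    [0.3, 0, 0],
    [0.4, 0, 0],
    [0.5, 0, 0],
    [0.5, 0, 0]
  ],
  "yaw": [0, 0, 0, 0, 0, 0],
  "gripper": [0, 0, 0, 0, 0, 0]
}}

```text
clock: 16.25
tool_pos: [0.5671, 0.1307, 0.1632]
eef_rot: [0.689, -0.158, -0.688, -0.161]
contact_force: [-1.7, 0.1, 6.5]
opening: 0.005
```

Request:
{"method": "apply_moves", "body": {
  "delta_pos": [
    [0.06, 0, 0],
    [0.12, 0, 0],
    [0.18, 0, 0],
    [0.2, 0, 0],
    [0.2, 0, 0]
  ],
  "yaw": [0, 0, 0, 0, 0],
  "gripper": [0, 0, 0, 0, 0]
}}

```text
clock: 16.67
tool_pos: [0.5672, 0.1307, 0.1631]
eef_rot: [0.69, -0.158, -0.688, -0.162]
contact_force: [-4.1, -0.2, 15.5]
opening: 0.003
```

Request:
{"method": "apply_moves", "body": {
  "delta_pos": [
    [0.2, 0, 0],
    [0.24, 0, 0],
    [0.27, 0, 0],
    [0.27, 0, 0],
    [0.27, 0, 0]
  ],
  "yaw": [0, 0, 0, 0, 0],
  "gripper": [0, 0, 0, 0, 0]
}}

```text
clock: 17.08
tool_pos: [0.5673, 0.1308, 0.163]
eef_rot: [0.69, -0.158, -0.688, -0.162]
contact_force: [-5.5, -0.1, 21.6]
opening: 0.002
```

Request:
{"method": "apply_moves", "body": {
  "delta_pos": [
    [0.28, 0, 0],
    [0.31, 0, 0],
    [0.33, 0, 0],
    [0.33, 0, 0],
    [0.33, 0, 0]
  ],
  "yaw": [0, 0, 0, 0, 0],
  "gripper": [0, 0, 0, 0, 0]
}}

```text
clock: 17.5
tool_pos: [0.5674, 0.1309, 0.1629]
eef_rot: [0.69, -0.157, -0.687, -0.163]
contact_force: [-7.2, -0.6, 25.2]
opening: 0.005
```

Request:
{"method": "apply_moves", "body": {
  "delta_pos": [
    [0.15, 0, 0],
    [0, 0, 0],
    [-0.2, 0, 0],
    [-1, 0, 0],
    [-3, 0, -1],
    [-6, 0, -2],
    [-8, 0, -2],
    [-8, 0, -2],
    [-8, 0, -2],
    [-8, 0, -2]
  ],
  "yaw": [0, 0, 0, 0, 0, 0, 0, 0, 0, 0],
  "gripper": [0, 0, 0, 0, 0, 0, 0, 0, 0, 0]
}}

```text
clock: 18.33
tool_pos: [0.584, 0.1217, 0.2421]
eef_rot: [0.69, -0.157, -0.688, -0.163]
contact_force: [-0.5, 0.1, -0.6]
opening: 0.006
```

```bash
python3 look.py w12; python3 -c "
from h import *
save('s12.png',snapshot('side')); i=cv2.imread('pics/s12.png');cv2.imwrite('pics/s12z.png',cv2.resize(i[130:210,215:295],None,fx=7,fy=7,interpolation=cv2.INTER_CUBIC))"
```

```text
[0.58403918 0.12174525 0.2421487 ] 18.3333 [ 1.42957277e-04 -2.50510765e-05  4.87768171e-04] [-0.47966204  0.10164925 -0.61292742] [ 0.04764605  0.03001981 -0.01134896] 0.006027324334759303
```

View pics/w12z.png

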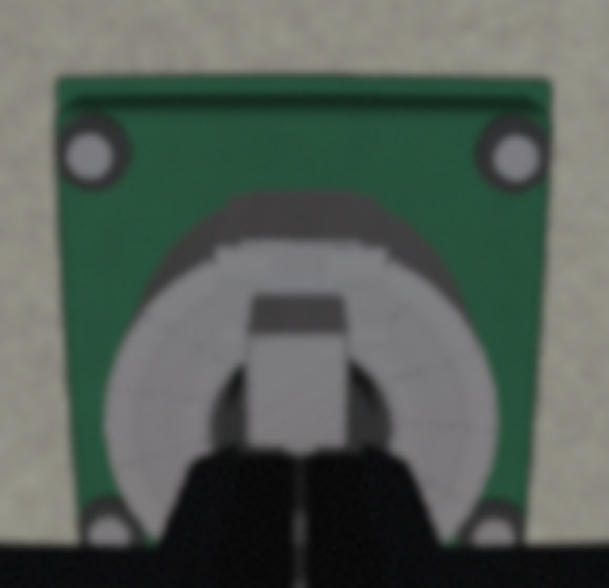

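View pics/s12z.png

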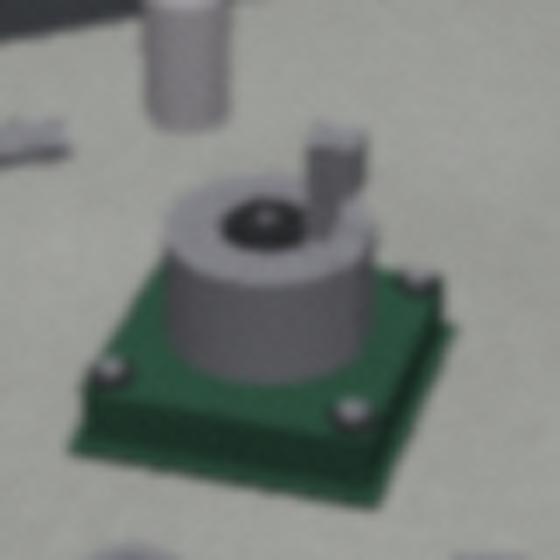

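```bash
python3 - <<'E'
from m import *
st,f,t=load('w12')
print(t((247,334),.1489),t((349,334),.1489),t((253,296),.1209),t((343,296),.1209))
E
```

```text
[93.33 -9.82  2.3 ] [93.17  9.69  2.24] [121.33  -9.69   3.57] [121.18   9.47   3.52]
```

```bash
python3 -c "
from h import *
print(get_state()['contact_force']); print(finish_job())"
```

```text
[-0.18013549  0.27535494 -0.767239  ]
the job is handed in; nothing more can be done
None
```

I lifted the key from the middle slot and lowered it into the keyway with its nose outwards. It bound about 38 mm below the mouth, and I held it until then. The job is handed in at about 18.5 s on the robot clock, and no verdict was reported.

- **Tightening:** I pressed the key to about 25 N while still gripping it, unloaded and let go. Then I pressed its head again with the closed fingers.
- **Tightness check:** from 6.5 to 25 N the tool sank only about 0.3 mm in that second press, which includes the arm's own give. I had no reading of the force between key and hub; from the given 2 to 3 times the push, it should peak at about 50 to 75 N. How much of that remains after release is not confirmed.
- **Straightness:** the last pictures show the key free of the gripper and standing straight. The wrist view gives an apparent lean of about 0.045 rad along x. It read about 0.04 rad when I first measured it, held freely in the gripper, so I took it as picture bias. Sideways there was no lean.
- **Other things:** I touched neither of the other two pins, nor anything on the bench.
- **A measuring slip:** my first estimate of the head position was off by several mm, because I used a camera pose from a later moment than the picture. I measured again before grasping.

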